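# Open the lift-and-slide hatch of the rinse trough

## Robot

A 7-joint arm with a two-finger parallel gripper is mounted at the origin on the work surface. World frame = base frame: x ahead of the robot, y to its left, z up, the work surface at z = 0. Lengths are in m, angles in rad, forces in N, time in s.
With the tool pointing down it reaches from about 0.35 to 0.9 m from the base axis. Payload 19.9 kg.
Tool frame: the origin (TCP) lies on the centre line of the jaws, within the pads' length; the fingertips stand 25 mm ahead of it and the grasp point (between the pads) lies 6 mm ahead of it; z points along the fingers, y is the direction in which the jaws open and shut (so a half turn about z gives the same grasp; the last joint's range is limited). The gripper opens to 85 mm and grips with 20 to 120 N. Pads are 22 mm wide; open, the fingers measure 114 mm over their backs; the gripper's body (76 mm by 85 mm) begins 54 mm behind the grasp point. The pads swing forward as they close: fully open they stand 13 mm farther back than shut.
Start: joints at [-1.234, 0.417, -0.01, 1.614, 0.005, 1.111, -0.053], TCP at [0.231, 0.581, 0.256] pointing down, gripper open.
Joint ranges: [-2.81, 2.81], [-0.39, 2.02], [-1.27, 1.25], [0.06, 2.57], [-1.19, 4.33], [0.19, 2], [-2.82, 2.82]. Speed limits (rad/s): [1.89, 1.89, 2.39, 2.39, 3.01, 3.01, 3.01].

## Interface

Orientations are given as [roll, pitch, yaw] about the fixed x, y, z axes, in that order (R = Rz(yaw) Ry(pitch) Rx(roll)).
In Python, from rig import robot gives the robot as it stands. The module is installed in compiled form; this text tells all that it offers.
- The arm moves only by the tool jog_arm, never from a script. Its argument "steps" is a list that holds one entry, the list of rows, each a list of 7 numbers: the shift along the world's x, y, z in mm, then the turn, a rotation vector about the world's x, y, z in rad, then the opening, from -1 (shut) to 1 (fully open), so that 0 is half open. In form: [[[tx, ty, tz, rx, ry, rz, fingers], ...]]. A call has exactly 5 rows; each row is the pose to reach, as a shift and turn from the pose commanded when the call began; what a row does not reach only later rows make up. A row lasts 1/10 s, in which the tool goes at most 50 mm and 8.59 degrees, less where a joint would pass 70% of its speed; a pose out of reach is approached as far as the arm can. A call with a gripper value outside its range is refused whole. The fingers move at their own pace and stop on an object; "force" is the grip in N (left out, the last holds). Time passes only in rows, so rows that repeat a pose let the fingers close, or fill a call up. It gives the time, the measured TCP pose, the force and the opening at its end, in the units of the state.
- robot.get_obs(): the state, without advancing time (a new reading comes with each control period).
- robot.grab_frame(name): name is "side" or "top"; returns a dict with "img" (420x560x3 uint8, red, green, blue), "fx", "fy", "cx", "cy" (pixels), "rvec" (rotation vector, rad) and "tvec" (3), from world to camera coordinates, as OpenCV has them. Camera axes: x right, y down, z forward; pixel columns grow to the right and rows downward; lengths in m; the calibration is good to about 2 mm. A picture is of the moment at which its call begins. There is no depth.
- robot.close_job(): hands the job in, once; it reports no verdict.
Trained networks look in a picture, given as the dict that the camera call returned (one of the last four; its "shot" number tells which), for a name from the list of things; names that differ only in an ending like _2 or _b are one class to them, and where a whole thing is asked for, a point or a joint stands for the part that bears it (a point fixed in the world has none). Each returns a list of dicts, best first, with "p" (0 to 1); they miss things now and then, are a little off and sometimes report something else, mostly with a low value. They report only what shows in the picture. A call takes as long as a camera call. They do not tell look-alikes from the thing itself.
- robot.find_in(picture, name): "centre" ([x, y, z] in m, in world coordinates, good to about 4 mm: the middle of the surface that is visible of it).
- robot.regions_of(picture, name): "pixels" (420x560 bool, what is visible of it).
- robot.landmark_of(picture, name): "centre" ([x, y, z] in m, in world coordinates, good to about 4 mm: a listed point, or the origin of a listed thing).
The state is a dict: "time_s": time; "qpos": joint angles; "joint_velocities": joint speeds; "joint_efforts": joint torques, N m; "ee_pos": TCP position; "orientation": TCP orientation; "force": force on the tool from outside, world axes, zero at the start; "wrist_torque": the same for the moment, N m; "grip_width": opening from 0.0 (shut) to 1.0 (fully open).
Only numpy, scipy, OpenCV 4.12 (cv2) and the standard library are available. Lean on these libraries where they do the work, as an engineer would, in place of code of your own. Each camera call takes 0.05 s, during which the arm holds its last target.

## Task

Open the hatch of the parts-rinse trough: lift it off its seat, slide it sideways in its channels until the well is completely uncovered, and let it down flat on the deck there. It goes to one side only, as the channels of the other side are blocked out of sight, so feel which way it runs. Work gently, without ramming the hatch against the trough, and leave the other things on the bench where they are.

Things in the scene. Friction and masses are not known exactly. Their poses are not given: they have to be found in the camera images.
- trough: Grey rinse trough fixed to the bench, 200 (x) x 464 (y) mm, 106 mm high; origin at the centre of its underside, on the bench; y along its length, the way the hatch slides. In its middle a well of 124 x 120 mm. The hatch's seat round the well is a pocket 145 mm long in y, sunk 8 mm in the deck: seat 82 mm, deck 90 mm above the origin.
- seat (a point): Centre of the seat's level, 82 mm above the trough's origin; axes as the trough's. Along both long sides runs a channel (176 mm wall to wall) under lips 37 mm wide, undersides 20 mm above this point, 126 mm open between them. The hatch cannot come out; it slides while lifted 8 to 14 mm (6 mm of play in height, 3 mm each side). Channels end at y = +-222 mm.
- hatch: Aluminium plate, 170 (x) x 140 (y) x 6 mm, 0.4 to 0.65 kg, loose and level in its seat with 2 mm of play, axes as the trough's. Origin: centre of its underside. One side, +y or -y by chance, has hidden bars that stop it firmly after 15 mm; on the other it runs 152 mm to the closed end. The well is uncovered once the origin is 130 mm from the trough's along y.
- hatch_handle (a point): Middle of the grip bar of the hatch's fixed bridge handle, 36 mm above the hatch's underside, over its centre. The bar lies along the hatch's x axis: 90 mm long, 12 mm wide (y), 14 mm high, on a 12 mm leg at each end (66 mm free between them); there are 23 mm of free height under the bar.
- conrod: Bystander: steel connecting rod lying on the bench, about 160 mm long, 22 mm high.
- gearwheel: Bystander: steel toothed wheel lying flat, 130 mm across, 26 mm high.
- carton: Bystander: cardboard carton 90 x 140 x 50 mm.
- wrench: Bystander: wrench lying on the bench, 180 mm long.
Not all that is in view belongs to the job. Of the things like the hatch, leave any that is red; of the rest the smaller one is meant.

How it is judged:
By the outcome, as a careful person would: the job done as asked, in the order asked, and still so for the second after the job is handed in, with the robot touching nothing.
It also fails if it takes over 37 s, if anything falls off the work surface, if the arm or the gripper's body presses on something with over 40 N, if the wrist force passes 120 N, or if a joint passes its speed limit or range.

## Working session

There is one attempt and no reset: what is moved stays moved. The work goes in short steps, Python scripts to look and compute and a tool call to move; the robot and the scene stay as the last step left them, time stands still between calls to the robot, and variables do not carry over. Pictures are saved under pics/ and viewed, and the job is handed in when it is done.

Besides the shell and the picture viewer there is one more tool, called after "Request:" as a command line: name --argument value ..., lists and objects as JSON in quotes. jog_arm: Moves the arm, as the interface text tells. Its arguments: {"type":"object","properties":{"steps":{"type":"array"},"force":{"type":"number"}},"required":["steps"]}

```bash
mkdir -p pics; python3 - <<'E'
from rig import robot
import cv2,numpy as np
o=robot.get_obs();print(o)
for n in("side","top"):
    f=robot.grab_frame(n)
    cv2.imwrite(f"pics/{n}0.png",f["img"][:,:,::-1])
    np.savez(f"{n}0.npz",**f)
    for k in("trough","seat","hatch","hatch_handle"):
        for fn in ("find_in","landmark_of"):
            try: print(n,k,fn,[(round(d["p"],2),np.round(d["centre"],3).tolist()) for d in getattr(robot,fn)(f,k)][:5])
            except Exception as e: print(n,k,fn,e)
print(robot.get_obs()["time_s"])
E
```

```text
{'time_s': 0.0, 'qpos': array([-1.23448667,  0.4179513 , -0.01030426,  1.6141685 ,  0.00469908,
        1.11070015, -0.05301257]), 'joint_velocities': array([-0.00137233, -0.00021382,  0.00136872, -0.00102604,  0.00104342,
        0.0019266 , -0.00092585]), 'joint_efforts': array([ 1.53319620e-04, -8.64443851e+01,  6.78823013e-01, -4.34860826e+01,
        1.91998162e-02,  7.84495845e-03, -4.86435852e-05]), 'ee_pos': array([0.23044421, 0.58062674, 0.25567678]), 'orientation': array([-3.14039245e+00,  8.93055693e-05,  2.76377945e+00]), 'force': array([-0.44903556,  0.932752  ,  0.51816226]), 'wrist_torque': array([ 0.02825091,  0.06365082, -0.00793887]), 'grip_width': 1.0018672036544591}
side trough find_in [(0.88, [0.511, -0.073, 0.094])]
side trough landmark_of [(0.58, [0.528, 0.017, -0.0])]
side seat find_in [(0.9, [0.507, -0.076, 0.094])]
side seat landmark_of [(0.94, [0.53, 0.018, 0.08])]
side hatch find_in [(0.93, [0.256, -0.261, 0.013]), (0.58, [0.754, 0.332, 0.006]), (0.49, [0.51, -0.077, 0.09])]
side hatch landmark_of [(0.98, [0.529, 0.02, 0.082]), (0.67, [0.268, -0.243, 0.004
[... 228 characters left out ...]
31, 0.019, 0.117]), (0.84, [0.76, 0.349, 0.033])]
top trough find_in [(0.66, [0.527, 0.025, 0.093])]
top trough landmark_of [(0.17, [0.54, -0.472, 0.003])]
top seat find_in [(0.65, [0.523, 0.025, 0.09])]
top seat landmark_of []
top hatch find_in [(0.95, [0.756, 0.349, 0.008]), (0.89, [0.262, -0.241, 0.007]), (0.73, [0.531, 0.021, 0.092])]
top hatch landmark_of [(0.77, [0.261, -0.243, 0.001]), (0.73, [0.76, 0.351, 0.004]), (0.66, [0.528, 0.02, 0.083]), (0.29, [0.787, -0.145, 0.001])]
top hatch_handle find_in [(0.93, [0.261, -0.241, 0.01]), (0.71, [0.757, 0.344, 0.006]), (0.67, [0.53, 0.022, 0.088])]
top hatch_handle landmark_of [(0.89, [0.528, 0.02, 0.116]), (0.81, [0.761, 0.347, 0.034])]
0.9
```

View images.

View pics/side0.png

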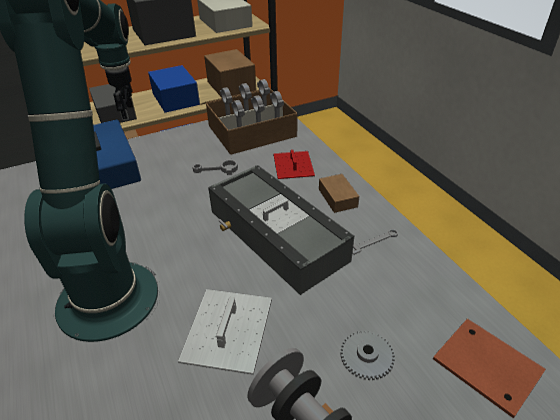

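View pics/top0.png

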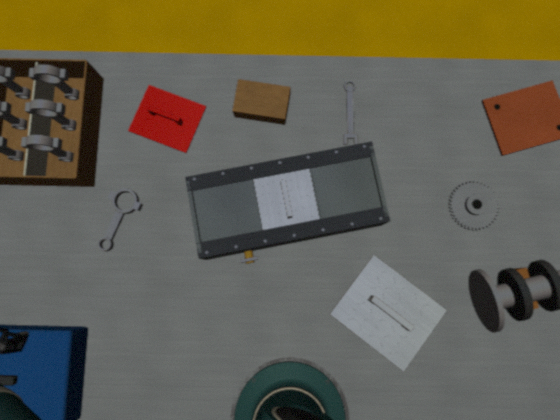

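```bash
cat > h.py <<'E'
import cv2,numpy as np
def ray(f,px,z):
    R=cv2.Rodrigues(np.asarray(f["rvec"],float))[0];t=np.asarray(f["tvec"],float).ravel()
    px=np.atleast_2d(px).astype(float)
    d=np.c_[(px[:,0]-f["cx"])/f["fx"],(px[:,1]-f["cy"])/f["fy"],np.ones(len(px))]@R
    c=-R.T@t
    return c+d*((z-c[2])/d[:,2])[:,None]
def proj(f,P):
    K=np.array([[f["fx"],0,f["cx"]],[0,f["fy"],f["cy"]],[0,0,1]],float)
    return cv2.projectPoints(np.atleast_2d(P).astype(float),np.asarray(f["rvec"],float),np.asarray(f["tvec"],float),K,None)[0][:,0]
E
python3 - <<'E'
from h import *
f=dict(np.load("top0.npz"))
im=f["img"];crop=im[130:270,170:400]
cv2.imwrite("pics/crop0.png",cv2.resize(crop,None,fx=3.4,fy=3.4,interpolation=cv2.INTER_CUBIC)[:,:,::-1])
s=dict(np.load("side0.npz"))
cv2.imwrite("pics/crop1.png",cv2.resize(s["img"][150:300,190:370],None,fx=4,fy=4,interpolation=cv2.INTER_CUBIC)[:,:,::-1])
# white plate: threshold
m=(im.min(2)>150).astype(np.uint8);m[:, :250]=0;m[:,325:]=0;m[:165]=0;m[235:]=0
print(m.sum())
c=max(cv2.findContours(m,0,2)[0],key=cv2.contourArea)
r=cv2.minAreaRect(c);print(r)
P=ray(f,cv2.boxPoints(r),.088);print(P.round(4),P.mean(0))
for i in range(4):
    d=P[(i+1)%4]-P[i];print(np.hypot(*d[:2]),np.degrees(np.arctan2(d[1],d[0])))
E
```

```text
0Traceback (most recent call last):
  File "<stdin>", line 10, in <module>
ValueError: max() iterable argument is empty
```

```bash
ls pics
```

```text
crop0.png
crop1.png
side0.png
top0.png
```

View pics/crop0.png

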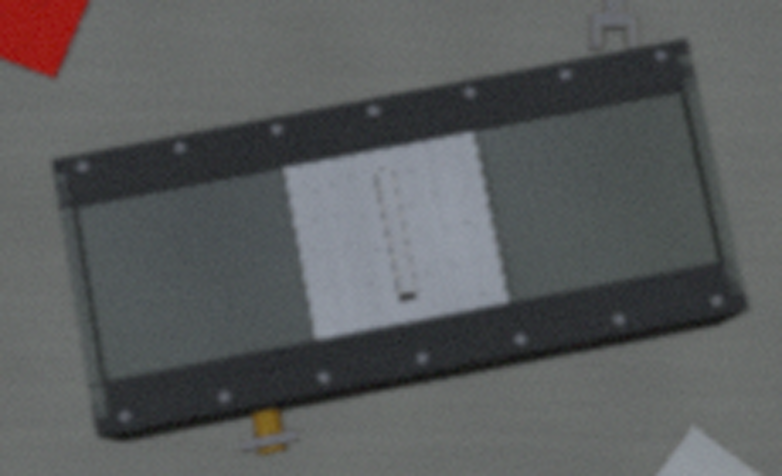

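View pics/crop1.png

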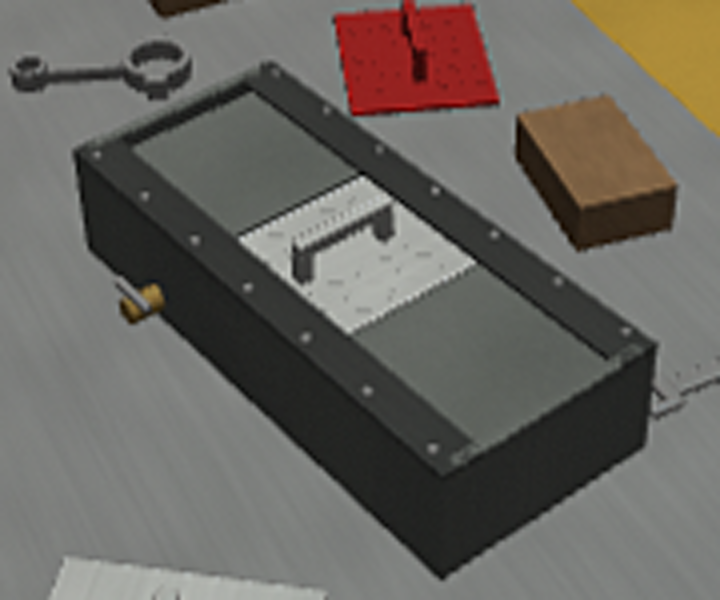

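```bash
python3 - <<'E'
from h import *
f=dict(np.load("top0.npz"))
b=np.array([(83,167),(660,56),(124,415),(716,300)])/3.4+[170,130]
P=ray(f,b,.106);print(P.round(4),P.mean(0))
for i in(0,2):
    d=P[i]-P[i+1];print(np.hypot(*d[:2]),np.degrees(np.arctan2(d[1],d[0])))
p=np.array([(285,167),(473,131),(509,300),(315,340)])/3.4+[170,130]
Q=ray(f,p,.088);print(Q.round(4),Q.mean(0))
for i in range(4):
    d=Q[i]-Q[(i+1)%4];print(np.hypot(*d[:2]),np.degrees(np.arctan2(d[1],d[0])))
h=np.array([(385,170),(408,297)])/3.4+[170,130]
H=ray(f,h,.125);print(H,H.mean(0))
# overlay check
E
```

```text
[[ 0.5726  0.243   0.106 ]
 [ 0.6628 -0.1672  0.106 ]
 [ 0.3977  0.2053  0.106 ]
 [ 0.4872 -0.206   0.106 ]] [0.5300652  0.01880016 0.106     ]
0.42001792697544565 102.40616531314527
0.4209474775409748 102.27897109590813
[[ 0.5795  0.1008  0.088 ]
 [ 0.609  -0.0345  0.088 ]
 [ 0.4863 -0.0621  0.088 ]
 [ 0.4546  0.0753  0.088 ]] [0.53234179 0.01988142 0.088     ]
0.13851488562015368 102.3202177235946
0.12581607724497754 12.640572369834363
0.1409902855999836 -77.02579160165295
0.12743557195677063 -168.4723506844353
[[0.5711332  0.02792799 0.125     ]
 [0.48212443 0.0099496  0.125     ]] [0.52662881 0.01893879 0.125     ]
```

The candidates are the white plate seated in the trough (side 280,212; top 287,202), the large white plate (side 226,330; top 388,312) and the red plate (side 294,163; top 168,118). The red one is excluded. Of the other two, the plate in the trough is the smaller, and the crop shows it in the seat, so that is the hatch. The trough centre is about (0.530, 0.019), with yaw about 12.3°.

Request:
jog_arm --steps '[[[20, -38, 0, 0, 0, 0.12, 1], [40, -76, 0, 0, 0, 0.24, 1], [60, -114, 0, 0, 0, 0.36, 1], [80, -152, 0, 0, 0, 0.48, 1], [100, -190, 0, 0, 0, 0.593, 1]]]' --force 60

```text
time_s: 1.4
ee_pos: [0.3311, 0.3893, 0.2564]
orientation: [3.141, 0.0, -2.921]
force: [1.2, 0.5, 0.4]
grip_width: 1.004
```

Request:
jog_arm --steps '[[[20, -38, 0, 0, 0, 0, 1], [40, -76, 0, 0, 0, 0, 1], [60, -114, 0, 0, 0, 0, 1], [80, -152, 0, 0, 0, 0, 1], [100, -190, 0, 0, 0, 0, 1]]]'

```text
time_s: 1.9
ee_pos: [0.4311, 0.1993, 0.2566]
orientation: [3.141, 0.001, -2.926]
force: [0.9, 0.5, 0.1]
grip_width: 1.002
```

Request:
jog_arm --steps '[[[25, -45, -10, 0, 0, 0, 1], [50, -90, -20, 0, 0, 0, 1], [75, -135, -30, 0, 0, 0, 1], [99, -181, -45, 0, 0, 0, 1], [99, -181, -50, 0, 0, 0, 1]]]'

```text
time_s: 2.4
ee_pos: [0.5308, 0.0147, 0.2056]
orientation: [-3.14, -0.0, -2.932]
force: [0.1, 0.6, 0.2]
grip_width: 1.003
```

```bash
python3 - <<'E'
from rig import robot
from h import *
print(robot.get_obs()["ee_pos"],robot.get_obs()["orientation"])
for n in("side","top"):
    f=robot.grab_frame(n); np.savez(f"{n}1.npz",**f)
    for k in("hatch_handle","hatch"):
        print(n,k,[(round(d["p"],2),np.round(d["centre"],4).tolist()) for d in robot.landmark_of(f,k)][:4])
    c=f["img"][100:250,200:380] if n=="side" else f["img"][130:270,200:380]
    cv2.imwrite(f"pics/{n}1.png",cv2.resize(c,None,fx=4,fy=4,interpolation=cv2.INTER_CUBIC)[:,:,::-1])
E
```

```text
[0.53081545 0.01470036 0.2055622 ] [-3.13967587e+00 -5.50458314e-05 -2.93207127e+00]
side hatch_handle [(0.57, [0.2631, -0.2416, 0.0462]), (0.56, [0.7624, 0.3495, 0.0352])]
side hatch [(0.92, [0.5283, 0.0179, 0.0799]), (0.86, [0.7608, 0.3455, 0.0001])]
top hatch_handle [(0.8, [0.758, 0.3449, 0.034]), (0.77, [0.2635, -0.2443, 0.0491])]
top hatch [(0.76, [0.2658, -0.2396, 0.0002]), (0.71, [0.7623, 0.3483, 0.0027])]
```

View pics/side1.png

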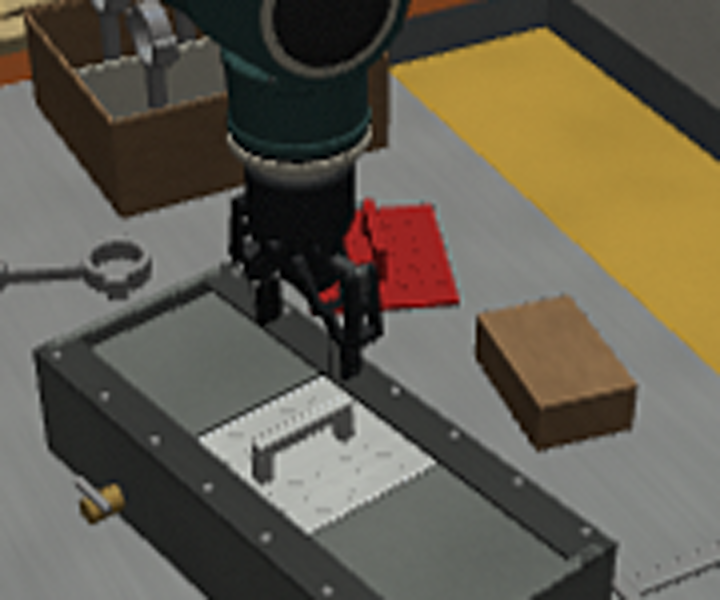

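The picture shows the gripper above the seated white hatch, with the jaws across the bar (crop 300,430) and nothing in the way. I'll go down over the bar.

Request:
jog_arm --steps '[[[0, 0, -15, 0, 0, 0, 1], [0, 0, -32, 0, 0, 0, 1], [0, 0, -49, 0, 0, 0, 1], [0, 0, -56, 0, 0, 0, 1], [0, 0, -60, 0, 0, 0, 1]]]'

```text
time_s: 3.2
ee_pos: [0.5294, 0.0208, 0.1463]
orientation: [3.141, -0.0, -2.925]
force: [0.6, -0.7, 0.7]
grip_width: 0.999
```

Request:
jog_arm --steps '[[[0, 0, -5, 0, 0, 0, 1], [0, 0, -10, 0, 0, 0, 1], [0, 0, -15, 0, 0, 0, 1], [0, 0, -18, 0, 0, 0, 1], [0, 0, -21, 0, 0, 0, 1]]]'

```text
time_s: 3.7
ee_pos: [0.5296, 0.0199, 0.1251]
orientation: [-3.142, 0.0, -2.926]
force: [0.3, 0.8, 0.9]
grip_width: 1.009
```

Request:
jog_arm --steps '[[[0, 0, 0, 0, 0, 0, 0.2], [0, 0, 0, 0, 0, 0, -0.4], [0, 0, 0, 0, 0, 0, -0.6], [0, 0, 0, 0, 0, 0, -1], [0, 0, 0, 0, 0, 0, -1]]]' --force 40

```text
time_s: 4.2
ee_pos: [0.5296, 0.02, 0.1254]
orientation: [-3.142, 0.0, -2.926]
force: [0.4, -0.0, 0.8]
grip_width: 0.144
```

Request:
jog_arm --steps '[[[0, 0, 0, 0, 0, 0, -1], [0, 0, 0, 0, 0, 0, -1], [0, 0, 0, 0, 0, 0, -1], [0, 0, 0, 0, 0, 0, -1], [0, 0, 0, 0, 0, 0, -1]]]' --force 60

```text
time_s: 4.7
ee_pos: [0.5297, 0.0199, 0.1255]
orientation: [-3.141, 0.0, -2.926]
force: [-1.7, -0.0, 6.2]
grip_width: 0.128
```

Request:
jog_arm --steps '[[[0, 0, 2, 0, 0, 0, -1], [0, 0, 5, 0, 0, 0, -1], [0, 0, 8, 0, 0, 0, -1], [0, 0, 11, 0, 0, 0, -1], [0, 0, 11, 0, 0, 0, -1]]]'

```text
time_s: 5.2
ee_pos: [0.5297, 0.02, 0.1367]
orientation: [-3.141, 0.001, -2.926]
force: [0.3, -0.8, -6.0]
grip_width: 0.132
```

Request:
jog_arm --steps '[[[0, 0, 0, 0, 0, 0, -1], [0, 0, 0, 0, 0, 0, -1], [0, 0, 0, 0, 0, 0, -1], [0, 0, 0, 0, 0, 0, -1], [0, 0, 0, 0, 0, 0, -1]]]'

```text
time_s: 5.7
ee_pos: [0.5295, 0.0199, 0.1362]
orientation: [-3.142, -0.0, -2.926]
force: [0.3, 1.0, -6.3]
grip_width: 0.132
```

```bash
python3 - <<'E'
from rig import robot
from h import *
o=robot.get_obs();print(o["ee_pos"],o["orientation"],o["force"],o["wrist_torque"],o["grip_width"])
f=robot.grab_frame("side")
cv2.imwrite("pics/side2.png",cv2.resize(f["img"][130:280,200:380],None,fx=4,fy=4,interpolation=cv2.INTER_CUBIC)[:,:,::-1])
E
```

```text
[0.52950067 0.01992141 0.13620424] [-3.14150602e+00 -5.47897975e-05 -2.92634050e+00] [ 0.25423652  1.00118641 -6.26419224] [ 0.02012944 -0.02632429 -0.01644466] 0.13212910015477922
```

View pics/side2.png

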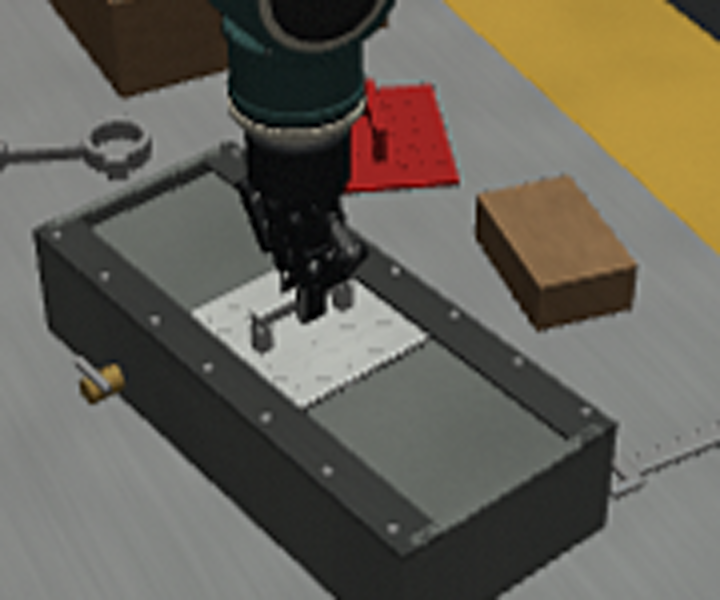

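The hatch is lifted, reading about 6.3 N with almost no moment. I'll feel towards +y, slowly.

Request:
jog_arm --steps '[[[-0.4, 2, 0, 0, 0, 0, -1], [-0.9, 4, 0, 0, 0, 0, -1], [-1.3, 6, 0, 0, 0, 0, -1], [-1.7, 8, 0, 0, 0, 0, -1], [-2.1, 10, 0, 0, 0, 0, -1]]]'

```text
time_s: 6.25
ee_pos: [0.5274, 0.0302, 0.1363]
orientation: [-3.142, 0.0, -2.926]
force: [-0.8, -0.1, -6.2]
grip_width: 0.129
```

Request:
jog_arm --steps '[[[-0.2, 1, 0, 0, 0, 0, -1], [-0.4, 2, 0, 0, 0, 0, -1], [-0.7, 3, 0, 0, 0, 0, -1], [-0.9, 4, 0, 0, 0, 0, -1], [-1.1, 5, 0, 0, 0, 0, -1]]]'

```text
time_s: 6.75
ee_pos: [0.5263, 0.035, 0.1363]
orientation: [-3.142, 0.0, -2.926]
force: [-0.3, -0.0, -6.5]
grip_width: 0.127
```

Request:
jog_arm --steps '[[[-0.1, 0.6, 0, 0, 0, 0, -1], [-0.3, 1.2, 0, 0, 0, 0, -1], [-0.4, 1.8, 0, 0, 0, 0, -1], [-0.5, 2.4, 0, 0, 0, 0, -1], [-0.7, 3, 0, 0, 0, 0, -1]]]'

```text
time_s: 7.25
ee_pos: [0.5256, 0.038, 0.1363]
orientation: [-3.142, 0.0, -2.926]
force: [-0.4, 0.4, -6.1]
grip_width: 0.127
```

Request:
jog_arm --steps '[[[-0.2, 0.8, 0, 0, 0, 0, -1], [-0.4, 1.6, 0, 0, 0, 0, -1], [-0.5, 2.4, 0, 0, 0, 0, -1], [-0.7, 3.2, 0, 0, 0, 0, -1], [-0.9, 4, 0, 0, 0, 0, -1]]]'

```text
time_s: 7.75
ee_pos: [0.5247, 0.042, 0.1363]
orientation: [-3.142, 0.0, -2.926]
force: [0.5, -0.2, -6.4]
grip_width: 0.126
```

It has run free for 22 mm, past the 15 mm stop, so +y is the open side. I'll carry on to about 141 mm.

Request:
jog_arm --steps '[[[-1.1, 5, 0, 0, 0, 0, -1], [-2.6, 12, 0, 0, 0, 0, -1], [-4.2, 19, 0, 0, 0, 0, -1], [-5.7, 26, 0, 0, 0, 0, -1], [-7, 32, 0, 0, 0, 0, -1]]]'

```text
time_s: 8.25
ee_pos: [0.5175, 0.0748, 0.1362]
orientation: [3.142, -0.0, -2.926]
force: [0.2, 0.5, -6.1]
grip_width: 0.127
```

Request:
jog_arm --steps '[[[-1.5, 7, 0, 0, 0, 0, -1], [-3.1, 14, 0, 0, 0, 0, -1], [-4.6, 21, 0, 0, 0, 0, -1], [-6.1, 28, 0, 0, 0, 0, -1], [-7.4, 34, 0, 0, 0, 0, -1]]]'

```text
time_s: 8.75
ee_pos: [0.5102, 0.1086, 0.1363]
orientation: [-3.142, 0.0, -2.926]
force: [0.5, 0.7, -6.2]
grip_width: 0.127
```

```bash
python3 - <<'E'
from rig import robot
from h import *
o=robot.get_obs();print(o["ee_pos"],o["force"],o["wrist_torque"])
f=robot.grab_frame("top")
cv2.imwrite("pics/top3.png",cv2.resize(f["img"][130:270,170:400],None,fx=3.4,fy=3.4,interpolation=cv2.INTER_CUBIC)[:,:,::-1])
E
```

```text
[0.51019145 0.10858161 0.13625362] [ 0.4793911   0.6604672  -6.20368736] [-0.04190311 -0.05799742  0.04598245]
```

View pics/top3.png

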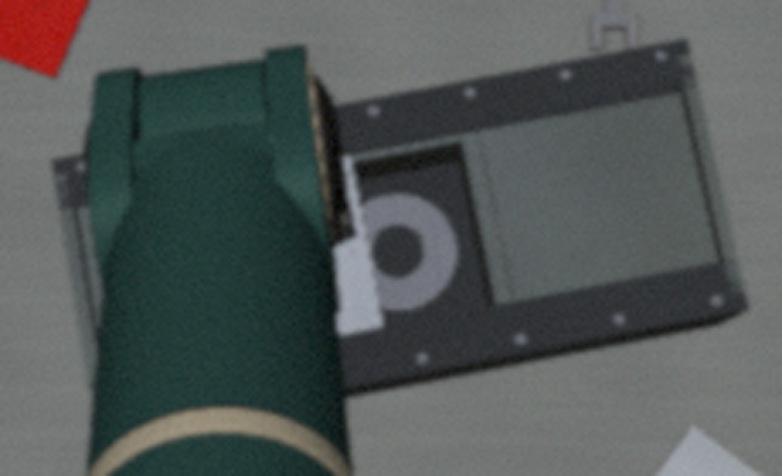

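The hatch is moving (its edge is near crop 360,250) and the well is showing. I'll slide the last 50 mm.

Request:
jog_arm --steps '[[[-1.5, 7, 0, 0, 0, 0, -1], [-3.1, 14, 0, 0, 0, 0, -1], [-4.6, 21, 0, 0, 0, 0, -1], [-5.9, 27, 0, 0, 0, 0, -1], [-7, 32, 0, 0, 0, 0, -1]]]'

```text
time_s: 9.3
ee_pos: [0.5032, 0.1406, 0.1363]
orientation: [-3.142, 0.0, -2.926]
force: [0.8, 0.1, -6.5]
grip_width: 0.122
```

Request:
jog_arm --steps '[[[-1.1, 5, 0, 0, 0, 0, -1], [-2, 9, 0, 0, 0, 0, -1], [-2.8, 13, 0, 0, 0, 0, -1], [-3.5, 16, 0, 0, 0, 0, -1], [-3.7, 17, 0, 0, 0, 0, -1]]]'

```text
time_s: 9.8
ee_pos: [0.4996, 0.1572, 0.1363]
orientation: [-3.142, 0.0, -2.926]
force: [-0.6, -0.2, -6.5]
grip_width: 0.127
```

Request:
jog_arm --steps '[[[0, 0, -0.5, 0, 0, 0, -1], [0, 0, -1, 0, 0, 0, -1], [0, 0, -1.5, 0, 0, 0, -1], [0, 0, -2, 0, 0, 0, -1], [0, 0, -2.4, 0, 0, 0, -1]]]'

```text
time_s: 10.3
ee_pos: [0.4997, 0.1568, 0.1338]
orientation: [-3.141, 0.0, -2.926]
force: [1.3, 0.4, -6.5]
grip_width: 0.127
```

Request:
jog_arm --steps '[[[0, 0, -0.2, 0, 0, 0, -1], [0, 0, -0.3, 0, 0, 0, -1], [0, 0, -0.5, 0, 0, 0, -1], [0, 0, -0.6, 0, 0, 0, -1], [0, 0, -0.6, 0, 0, 0, -1]]]'

```text
time_s: 10.8
ee_pos: [0.4996, 0.1569, 0.1335]
orientation: [3.142, 0.0, -2.926]
force: [-5.0, -2.7, 4.2]
grip_width: 0.128
```

It is on the deck: the vertical force has changed from −6.5 to +4 N. I'll release.

Request:
jog_arm --steps '[[[0, 0, 0, 0, 0, 0, -0.7], [0, 0, 0, 0, 0, 0, -0.5], [0, 0, 0, 0, 0, 0, -0.2], [0, 0, 0, 0, 0, 0, 0.2], [0, 0, 0, 0, 0, 0, 0.6]]]' --force 20

```text
time_s: 11.3
ee_pos: [0.4997, 0.1569, 0.1333]
orientation: [-3.142, 0.0, -2.926]
force: [0.0, -0.8, 0.9]
grip_width: 0.725
```

Request:
jog_arm --steps '[[[0, 0, 0, 0, 0, 0, 0.6], [0, 0, 5, 0, 0, 0, 0.6], [0, 0, 15, 0, 0, 0, 0.6], [0, 0, 30, 0, 0, 0, 0.6], [0, 0, 50, 0, 0, 0, 0.6]]]'

```text
time_s: 11.8
ee_pos: [0.4995, 0.1568, 0.1842]
orientation: [-3.141, -0.0, -2.926]
force: [-0.0, -0.2, 0.2]
grip_width: 0.801
```

Request:
jog_arm --steps '[[[0, 0, 20, 0, 0, 0, 0.6], [0, 0, 50, 0, 0, 0, 0.6], [0, 30, 70, 0, 0, 0, 0.6], [0, 70, 70, 0, 0, 0, 0.6], [0, 110, 70, 0, 0, 0, 0.6]]]'

```text
time_s: 12.3
ee_pos: [0.4999, 0.2682, 0.2552]
orientation: [3.141, 0.002, -2.927]
force: [1.1, 1.0, -0.1]
grip_width: 0.803
```

Request:
jog_arm --steps '[[[0, 40, 0, 0, 0, 0, 0.6], [0, 80, 0, 0, 0, 0, 0.6], [0, 120, 0, 0, 0, 0, 0.6], [0, 160, 0, 0, 0, 0, 0.6], [0, 160, 0, 0, 0, 0, 0.6]]]'

```text
time_s: 12.8
ee_pos: [0.4975, 0.4323, 0.2534]
orientation: [3.14, -0.0, -2.92]
force: [-0.8, -0.6, -0.6]
grip_width: 0.802
```

```bash
python3 - <<'E'
from rig import robot
from h import *
o=robot.get_obs();print(o["time_s"],o["ee_pos"],o["force"],o["wrist_torque"])
for n,(a,b,c,d) in(("top",(60,300,90,400)),("side",(130,300,180,380))):
    f=robot.grab_frame(n);np.savez(n+"4.npz",**f)
    cv2.imwrite(f"pics/{n}4.png",cv2.resize(f["img"][a:b,c:d],None,fx=2.5,fy=2.5,interpolation=cv2.INTER_CUBIC)[:,:,::-1])
    for k in("hatch","hatch_handle"):
        for r in robot.landmark_of(f,k)[:4]:
            p=np.array(r["centre"]);a_=np.radians(12.35);q=p[:2]-[.530,.0188]
            print(n,k,round(r["p"],2),p.round(4),"local",(q@[np.cos(a_),np.sin(a_)]).round(4),(q@[-np.sin(a_),np.cos(a_)]).round(4))
E
```

```text
12.8 [0.49749856 0.43234419 0.25344538] [-0.79941182 -0.55406577 -0.61625482] [-0.06789365  0.05463373  0.04160239]
top hatch 0.97 [0.7607 0.3521 0.0022] local 0.2966 0.2762
top hatch 0.74 [0.495  0.1563 0.0916] local -0.0048 0.1418
top hatch 0.74 [ 0.2654 -0.2409 -0.001 ] local -0.314 -0.1971
top hatch_handle 0.94 [0.4981 0.159  0.1273] local -0.0012 0.1438
top hatch_handle 0.81 [0.7597 0.3461 0.037 ] local 0.2944 0.2706
top hatch_handle 0.61 [ 0.2603 -0.245   0.0464] local -0.3199 -0.2
side hatch 0.91 [ 0.7601  0.3474 -0.0034] local 0.2951 0.2718
side hatch 0.85 [ 0.263  -0.2452  0.0041] local -0.3173 -0.2008
side hatch 0.76 [0.4993 0.1612 0.087 ] local 0.0005 0.1457
side hatch_handle 0.97 [0.7641 0.3447 0.0332] local 0.2984 0.2683
side hatch_handle 0.82 [ 0.263  -0.2422  0.0458] local -0.3166 -0.1979
side hatch_handle 0.78 [0.5007 0.1561 0.1273] local 0.0007 0.1404
```

View pics/top4.png

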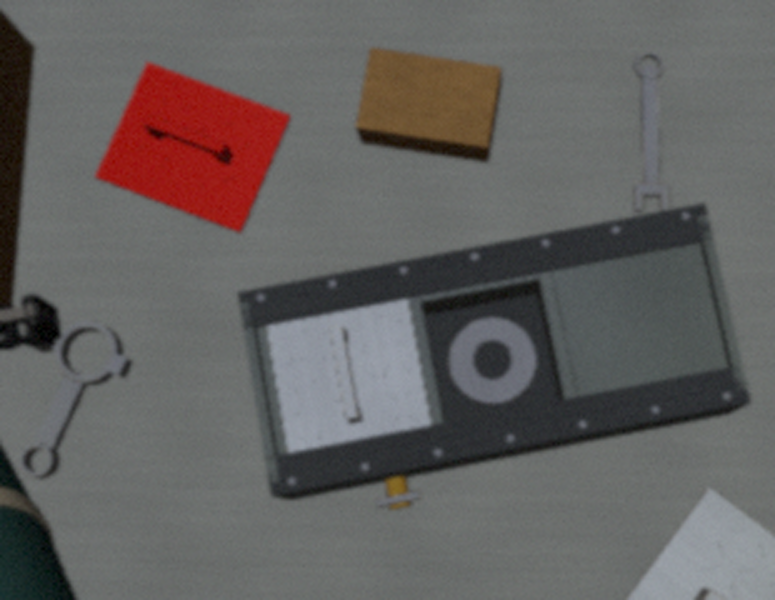

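View pics/side4.png

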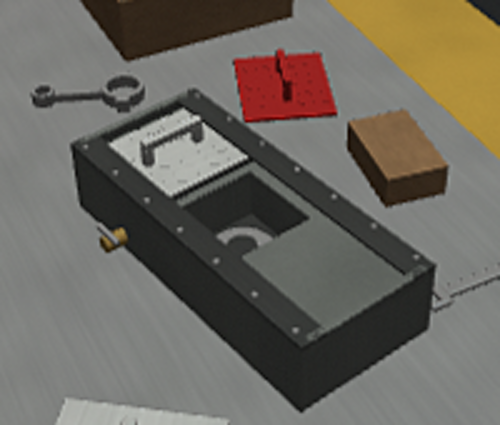

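The hatch lies flat on the deck about 141 mm along +y (top crop 350,375). The well is fully open (490,360), the other things haven't moved, and the arm is clear. I'm handing the job in.

```bash
python3 -c "
from rig import robot
print(robot.close_job())"
```

```text
the job is handed in; nothing more can be done
None
```

The hatch is open: it lies flat on the deck on the trough's +y side, about 141 mm from the trough's centre, and the well is completely uncovered. I took the smaller white plate seated in the trough and left the red plate and the larger white one alone.

- **How it went:** I gripped the bar and lifted the hatch 11 mm, reading about 6.3 N for its weight. Feeling slowly towards +y, it ran free past the 15 mm stop, so I slid it on that way and lowered it until the deck took its weight. Then I released it and moved the arm clear. The force readings at the end of each move never went above about 7 N. I handed in after about 13 s of the 37 s allowed.
- **Last checks:** Both final pictures show the hatch flat, the well clear and the other things where they were. Camera estimates of the hatch's travel ranged from 140 to 146 mm, all past the 130 mm needed and short of the 152 mm end. The spread is about what the networks' 4 mm accuracy allows. No check failed.

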